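# Gauge the inside depth of a narrow-necked vase

### The arm

A 7-joint arm with a two-finger parallel gripper is mounted at the origin on the work surface. World frame = base frame: x ahead of the robot, y to its left, z up, the work surface at z = 0. Lengths are in m, angles in rad, forces in N, time in s.
With the tool pointing down it reaches from about 0.425 to 1.025 m from the base axis. Payload 9.4 kg.
Tool frame: the origin (TCP) lies on the centre line of the jaws, within the pads' length; the fingertips stand 22 mm ahead of it and the grasp point (between the pads) lies 3 mm ahead of it (tip_reach is the distance from the TCP to the fingertips, in m); z points along the fingers, y is the line along which they close (so a half turn about z gives the same grasp; the last joint's range is limited). The gripper opens to 93 mm and grips with 3 to 60 N. Pads are 15 mm wide; open, the fingers measure 128 mm over their backs; the gripper's body (75 mm by 188 mm) begins 65 mm behind the grasp point.
Start: joints at [1.055, 0.599, -0.003, 1.599, 0.002, 0.943, -0.08], TCP at [0.308, -0.656, 0.241] pointing down, gripper open.
Joint ranges: [-2.57, 2.57], [-0.35, 1.97], [-1.29, 1.29], [0.11, 2.56], [-1.05, 4.19], [0.11, 1.86], [-2.63, 2.63]. Speed limits (rad/s): [2.22, 2.22, 3.01, 3.01, 3.14, 3.14, 3.14].

### API

Orientations are given as a unit quaternion [x, y, z, w].
In Python, from plant import * gives the robot as it stands. The module is installed in compiled form; this text tells all that it offers. Calls block until the motion is done:
- movep(position, orientation): joint-space move of the TCP to a pose.
- move_straight(position, ori=None, velocity=0.15): straight line of the TCP; ori=None keeps the orientation; velocity is the mean speed in m/s.
- move_joints(angles): joint-space move.
- command_gripper(opening, force=None): finger opening in m; force is the grip in N (None keeps the last); returns when the fingers have stopped.
- dwell(seconds).
- ik(position, orientation): joint angles nearest the present ones, or None.
- snapshot(name): name is "side" or "top"; returns a dict with "frame" (480x640x3 uint8, red, green, blue), "vfov" (degrees; the focal length in pixels is half the picture's height over the tangent of half this angle, whatever the lens; pixels are square), "cx", "cy" (the principal point, pixels), "dist_coeffs" ([k1, k2, p1, p2, k3] as OpenCV has them; the pictures are not rectified), "T" (4x4, takes a point from camera to world coordinates). Camera axes: x right, y down, z forward; pixel columns grow to the right and rows downward; lengths in m; the calibration is good to about 2 mm. A picture is of the moment at which its call begins. There is no depth.
A pose or a line that the arm cannot do raises Unreachable and nothing moves.
- finish_job(): hands the job in, once; it reports no verdict.
Readings, each from a call of its own:
- current_clock(): time.
- current_joint_positions(): joint angles.
- current_qvel(): joint speeds.
- current_tau(): joint torques, N m.
- current_position(): TCP position.
- current_eef_rot(): TCP orientation.
- current_contact_force(): force on the tool from outside, world axes, zero at the start.
- current_torque(): the same for the moment, N m.
- current_opening(): finger opening in m.
Only numpy, scipy, OpenCV 4.12 (cv2) and the standard library are available. Lean on these libraries where they do the work, as an engineer would, in place of code of your own. Each camera call takes 0.05 s, during which the arm holds its last target. There are 200 camera calls.

### The job

Take the depth gauge out of its stand and put its rod upright down the neck of the clamped vase, pressing gently and steadily until the tip truly stands on the vase's inside floor, so that the rim pushes the stiff brass collar up the rod and the collar marks the depth. Let go and leave the gauge standing there, collar sitting on the rim. The vase is unglazed and fragile, so never press hard, and leave the bowl and the jar where they are.

Things in the scene. Friction and masses are not known exactly. Their poses are not given: they have to be found in the camera images.
- gauge: depth gauge, loose, about 0.12 kg in all: an upright steel rod 10 mm in diameter with a brass collar and a square handle, 161 mm long over all. Origin at the centre of the lower end (the tip), z up along the rod. It starts upright in the stand, tip at the bottom of the hole. Nothing of it but the handle need be gripped
- grip (a point): middle of the gauge's square blue handle (18 by 18 mm, 46 mm long, flat faces along the gauge's x and y), 135 mm above the tip. The handle is sprung along the rod: pushed down harder than 5 N it gives way by up to 6 mm (12.5 N at full travel, solid beyond), damped, and returns when let go; it can be lifted by rigidly
- tip (a point): centre of the gauge rod's flat, slightly chamfered lower end (same point as the gauge's origin)
- collar (a joint): how far the brass collar (disc 48 mm across, 10 mm thick, on the rod) has slid up the rod, in m: its underside is 30 mm plus this value above the tip; range 0 to 0.070. It starts between 0.004 and 0.012. It is a stiff sliding fit: it stays where it is and moves along the rod only under about 4 N, steady
- collar_under (a point): centre of the collar's underside, on the rod's axis
- vase: unglazed cream vase, 100 mm tall, 74 mm wide at the belly, clamped by three red pads on a metal banding wheel (170 mm across, 30 mm high); does not move or turn. Origin on the table under the vase's axis, z up. Its inside floor is level, closed and rigid; its depth differs from piece to piece, anywhere from 66 to 90 mm below the rim, is not told and must be felt
- rim (a point): centre of the vase's mouth, at rim height, 130 mm above the table. The round mouth is 26 mm across inside (38 mm outside) at the rim and narrows to the bore of the neck, 16 mm across at 15 mm below the rim and 18 mm at 30 mm; below that the vase widens
- stand: dark wooden block 80 by 80 by 35 mm, fixed to the table, with a blind round hole 12 mm across and 25 mm deep in the middle of its top, in which the gauge starts. Origin at the centre of its underside
- pigment: loose red jar with black lid, 52 mm across, 65 mm high; origin at the centre of its underside; to be left alone
- bowl: loose cream bowl, 116 mm across, 55 mm high; origin at the centre of its underside; to be left alone
There are look-alikes about, which are no part of the job. Of the things like the gauge, leave any that is pink; of the rest the larger one is meant.

How it is judged:
On the way, in this order (a step that is already met when the one before it is completed fails the run):
1. the gauge is lifted clear of its stand (z of tip in the frame of stand above 0.045 m), for 0.1 s.
2. the tip is inside the vase's neck, 15 mm or more below the rim (z of tip in the frame of rim below -0.015 m and horizontal distance between tip and rim below 0.012 m), for 0.1 s.
3. the tip stands on the inside floor (horizontal distance between tip and rim below 0.015 m and z of tip in the frame of floor_in below 0.002 m), for 0.1 s.
At the end, for the whole second after the job is handed in: The gauge stands at rest in the vase, let go, within 7 degrees of upright, its tip within 2 mm of the inside floor (felt, not listed) and its collar's underside within 2.5 mm of the rim and centred on it to 10 mm (all of step 3 and horizontal distance between collar_under and rim below 0.01 m and z of collar_under in the frame of rim below 0.0025 m and angle between gauge's own z axis and vertical below 0.12 rad and linear speed of gauge below 0.02 m/s); the robot touches nothing.
It fails at once if the gauge is pressed against the vase with more than 22 N (contact force between gauge and vase above 22 N).
It fails at once if the arm or fingers press on the vase with more than 5 N (contact force between the arm and vase above 5 N).
It fails at once if the bowl or the jar is shifted by more than 15 mm (distance of any of bowl, pigment from where it was at the start of the episode above 0.015 m).
It also fails if it takes over 67 s, if anything falls off the work surface, if the arm or the gripper's body presses on something with over 40 N, if the wrist force passes 120 N, or if a joint passes its speed limit or range.

## Working session

There is one attempt and no reset: what is moved stays moved. The work goes in short steps, each a Python script; the robot and the scene stay as the last script left them, time stands still between calls to the robot, and variables do not carry over. Pictures are saved under pics/ and viewed, on a budget of 10 in all, crops included, one or two more only if the job needs it, and the job is handed in when it is done.

```bash
mkdir -p pics; python3 - <<'E'
from plant import *
import cv2,pickle
for n in("side","top"):
    s=snapshot(n);pickle.dump(s,open(n+".pkl","wb"));cv2.imwrite(f"pics/{n}0.png",s["frame"][:,:,::-1])
    print(n,s["vfov"],s["cx"],s["cy"],s["dist_coeffs"],s["T"])
print(current_clock(),current_eef_rot(),current_contact_force())
E
```

```text
side 48.18392408029814 328.16777766613023 236.66894070969423 [0.04664569 0.         0.         0.         0.        ] [[-0.99496539 -0.05770213  0.08194101  0.50970521]
 [-0.10019261  0.59150405 -0.80005275  0.64745253]
 [-0.00230369 -0.80423468 -0.59430739  0.57101102]
 [ 0.          0.          0.          1.        ]]
top 57.13299353982465 314.3608164522895 238.95717942590662 [-0.06049128  0.          0.          0.          0.        ] [[ 0.0112926  -0.99530173  0.09616104  0.49602883]
 [-0.99976773 -0.01300378 -0.01718694  0.02642061]
 [ 0.01835665 -0.09594462 -0.99521739  0.75413538]
 [ 0.          0.          0.          1.        ]]
0.1 [ 9.76028615e-01  2.17641116e-01 -2.14050711e-04 -6.64021249e-04] [ 0.15867492 -0.71728354 -0.44137861]
```

View pics/side0.png

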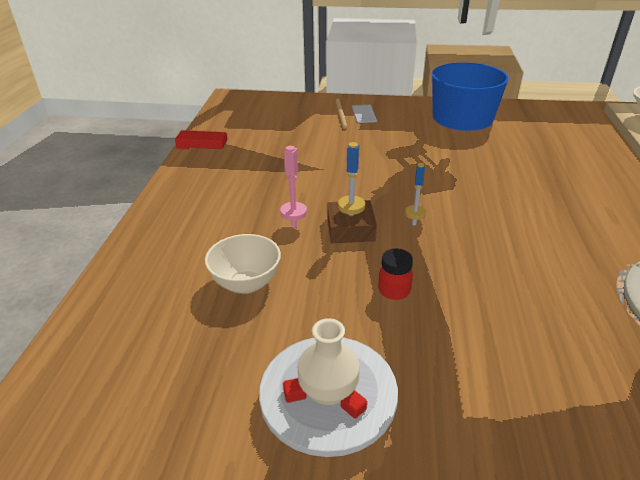

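View pics/top0.png

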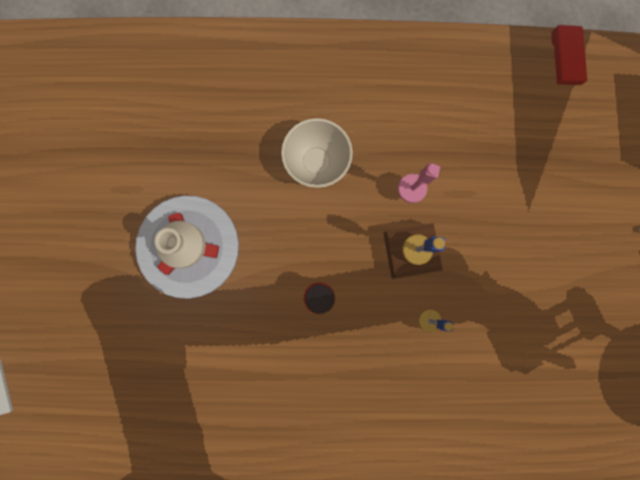

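Gauge-like things: pink (side 293,160), which is excluded; blue in the stand (side 352,158 / top 435,245); smaller free-standing blue (side 419,175 / top 445,325). The larger blue one in the stand fits. I'll confirm it in an enlarged crop, which will also give me finer pixels.

```bash
cat > h.py <<'E'
import numpy as np,cv2,pickle
from scipy.optimize import least_squares
def cam(s):
    f=240/np.tan(np.radians(s["vfov"])/2)
    K=np.array([[f,0,s["cx"]],[0,f,s["cy"]],[0,0,1]]);Ti=np.linalg.inv(s["T"])
    return K,np.array(s["dist_coeffs"],float),Ti
def proj(s,P):
    K,d,Ti=cam(s);return cv2.projectPoints(np.float64(P).reshape(-1,3),cv2.Rodrigues(Ti[:3,:3])[0],Ti[:3,3],K,d)[0].reshape(-1,2)
def onz(s,uv,z):
    K,d,_=cam(s);n=cv2.undistortPoints(np.float64(uv).reshape(1,1,2),K,d).ravel()
    r=s["T"][:3,:3]@[*n,1];o=s["T"][:3,3];return o+r*(z-o[2])/r[2]
def tri(ss,uvs):
    r=least_squares(lambda P:np.concatenate([proj(s,P)[0]-u for s,u in zip(ss,uvs)]),[.5,0,.1]);return r.x,np.abs(r.fun).max()
def crop(s,x,y,w,h,k):return cv2.resize(s["frame"][y:y+h,x:x+w,::-1],None,fx=k,fy=k,interpolation=cv2.INTER_CUBIC)
E
python3 - <<'E'
from h import *
S,T=[pickle.load(open(n+".pkl","rb")) for n in("side","top")]
a=np.hstack([crop(S,270,130,100,75,4),crop(T,380,210,100,75,4)])
a2=np.hstack([crop(S,370,150,100,75,4)*1,crop(T,140,210,100,75,4)])
cv2.imwrite("pics/c1.png",np.vstack([a,a2]))
print("rim",tri([S,T],[(328,330),(168,241)]),onz(S,(328,330),.13),onz(T,(168,241),.13))
print("top",tri([S,T],[(352.5,145),(439,244)]),onz(T,(439,244),.171),onz(S,(352.5,145),.171))
E
```

```text
rim (array([0.55252465, 0.22509286, 0.12638006]), np.float64(1.0537790853265392)) [0.55310702 0.2284618  0.13      ] [0.5506933  0.22389473 0.13      ]
top (array([ 0.54927561, -0.15214902,  0.16705912]), np.float64(1.034750191053547)) [ 0.54776267 -0.15092241  0.171     ] [ 0.55059488 -0.1446593   0.171     ]
```

View pics/c1.png

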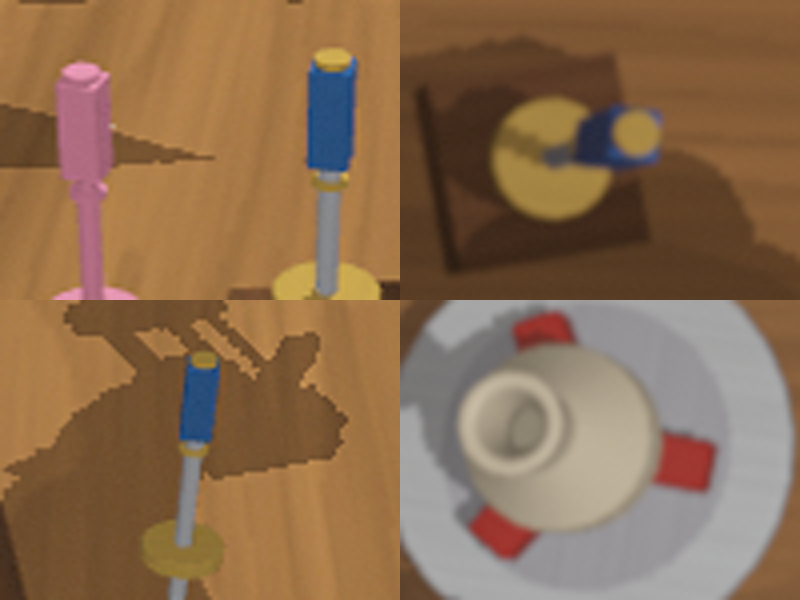

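Confirmed: bigger blue-handled gauge standing in the wooden block. Refined pixels: cap side (352.9,144.6), top (438.9,242.9); rim top (167.5,240.5). Approach and grip gently.

```bash
python3 - <<'E'
from plant import *
from h import *
S,T=[pickle.load(open(n+".pkl","rb")) for n in("side","top")]
a,b=onz(S,(352.9,144.6),.171),onz(T,(438.9,242.9),.171);print(a,b)
x,y=((a+b)/2)[:2]
q=[1,0,0,0]
command_gripper(.06,10)
movep([x,y,.26],q)
print(current_clock(),current_joint_positions())
print(current_contact_force())
move_straight([x,y,.148],velocity=.1)
print(current_contact_force(),current_position())
for n in("side","top"):
    s=snapshot(n);cv2.imwrite(f"pics/{n}1.png",crop(s,260,90,200,150,4) if n=="side" else crop(s,340,170,200,150,4))
command_gripper(0.0,8);dwell(.3)
print(current_opening(),current_contact_force(),current_torque(),current_position(),current_clock())
s=snapshot("side");cv2.imwrite("pics/side2.png",crop(s,260,90,200,150,4))
E
```

```text
[ 0.55003764 -0.14614038  0.171     ] [ 0.54924241 -0.15080954  0.171     ]
2.8583 [ 0.13547321  0.39000233  0.04154477  1.94229218 -0.02131365  0.80956737
 -1.38332313]
[ 0.18588536 -0.26117861 -0.44766171]
[ 0.07439932  0.59168469 -0.04861686] [ 0.54997822 -0.14858066  0.14853104]
0.017777466842605272 [-0.60928421 -0.4316564  -0.18876326] [ 0.02370116  0.02902882 -0.03924751] [ 0.54966215 -0.14848606  0.14802204] 5.2583
```

View pics/side2.png

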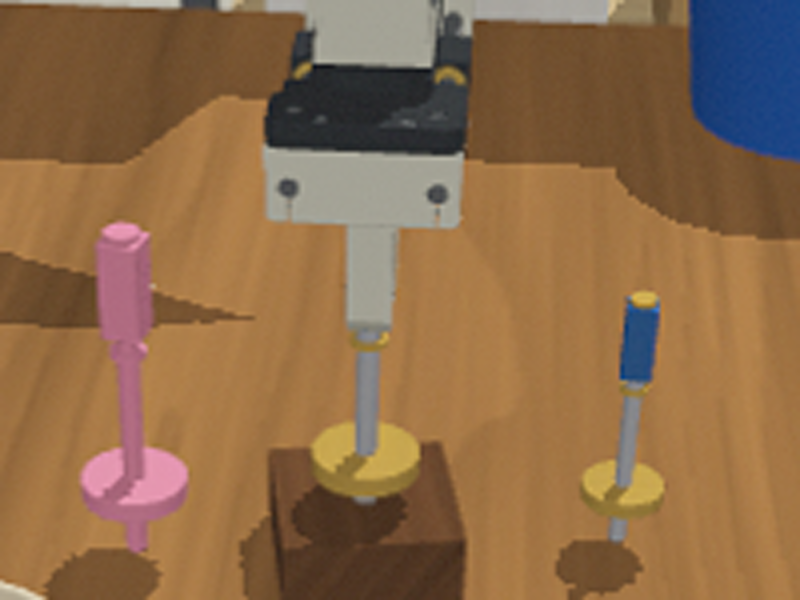

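Flat grip (17.8 mm) on the handle. Firm up, lift, and carry above the vase.

```bash
python3 - <<'E'
from plant import *
from h import *
command_gripper(0.0,30);dwell(.2)
p=current_position();q=[1,0,0,0]
move_straight([p[0],p[1],.30],velocity=.12)
dwell(.3);print(current_opening(),current_contact_force())
move_straight([.552,.226,.30],velocity=.2)
dwell(.4);print(current_opening(),current_contact_force(),current_position(),current_joint_positions(),current_clock())
for n in("side","top"):
    s=snapshot(n);pickle.dump(s,open(n+"3.pkl","wb"))
S,T=[pickle.load(open(n+"3.pkl","rb")) for n in("side","top")]
c=proj(S,[.552,.226,.16])[0].astype(int)-[50,75];d=proj(T,[.552,.226,.16])[0].astype(int)-[50,75];print(c,d)
cv2.imwrite("pics/c3.png",np.hstack([crop(S,*c,100,150,4),crop(T,max(d[0],0),d[1],100,150,4)]))
E
```

```text
0.017625384735609106 [ 0.29070408  0.40177606 -0.87219411]
0.01769584997556304 [ 0.48303868 -0.84279971 -1.23890362] [0.55202204 0.22584419 0.30001793] [-0.45040171  0.38236066 -0.0460193   1.83427267  0.02152628  0.92544766
 -2.07705342] 9.8667
[279 234] [109 162]
```

View pics/c3.png

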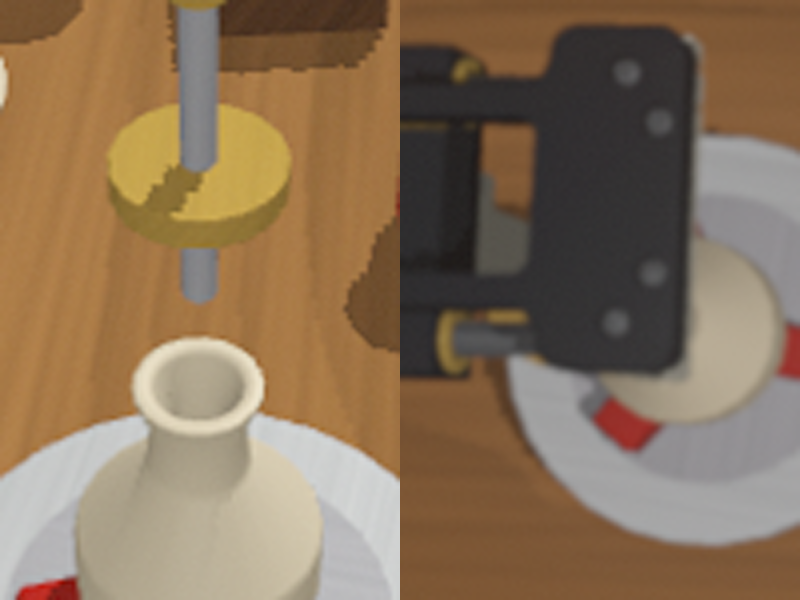

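The side crop shows tip centre (199,297), rim outer ellipse rows 338–437, columns 132–265. The gripper hides it in the top view. I'll compare the tip and rim in this same camera.

```bash
python3 - <<'E'
from h import *
S=pickle.load(open("side3.pkl","rb"));T=pickle.load(open("top.pkl","rb"))
o=np.array([279,234]);f=lambda u:np.array(u)/4-.375+o
tip=onz(S,f((199,297)),.162)
th=np.linspace(0,2*np.pi,73)
def ring(c,r,z):return np.c_[c[0]+r*np.cos(th),c[1]+r*np.sin(th),0*th+z]
for c in([.552,.226],[.552,.229]):
    e=proj(S,ring(c,.019,.13));e=(e-o+.375)*4;print(c,e.min(0),e.max(0))
r=onz(S,f((199,388)),.13);print("tip",tip,"rim side",r)
for s,c in((T,[.551,.2235]),):
    e=proj(s,ring(c,.019,.13));e=(e-[140,210]+.375)*4+[400,300];print(e.min(0),e.max(0))
E
```

```text
[0.552, 0.226] [134.56994398 330.89176357] [270.10344259 430.3919895 ]
[0.552, 0.229] [133.23585939 338.3448463 ] [269.31839003 438.66060683]
tip [0.5528335  0.22632339 0.162     ] rim side [0.55259512 0.22936404 0.13      ]
[461.72975298 371.63292536] [567.68013066 477.9829458 ]
```

```bash
cat > desc.py <<'E'
from plant import *
from h import *
def F(n=4):
    a=[]
    for _ in range(n): a.append(current_contact_force());dwell(.02)
    return np.mean(a,0)
E
python3 - <<'E'
from desc import *
xy=np.array([.552,.227]);O=.138
move_straight([*xy,.134+O],velocity=.08);dwell(.2)
b=F(8);print("base",b,current_clock())
z=.134
while z>.097:
    z-=.003
    move_straight([*xy,z+O],velocity=.03)
    f=F()-b;print(round(z,4),f.round(2),current_position().round(4),round(current_clock(),2))
    if f[2]>3.5:break
    l=f[:2]
    if np.hypot(*l)>1.5: xy=xy+np.clip(l*.0004,-.001,.001)
E
```

```text
base [-0.32922089 -0.24427704 -1.10301476] 10.8
0.131 [0.01 0.54 0.19] [0.552  0.227  0.2689] 11.12
0.128 [0.22 0.4  0.37] [0.552  0.227  0.2659] 11.43
0.125 [0.7  0.05 0.07] [0.552  0.227  0.2629] 11.75
0.122 [ 0.71  0.61 -0.43] [0.552  0.227  0.2599] 12.07
0.119 [0.53 0.39 0.65] [0.552  0.227  0.2569] 12.38
0.116 [ 0.41 -0.16  0.05] [0.552  0.227  0.2539] 12.7
0.113 [ 0.58  0.45 -0.36] [0.552  0.227  0.2509] 13.02
0.11 [ 0.66 -0.03  0.39] [0.552  0.227  0.2479] 13.33
0.107 [ 0.16  0.09 -0.32] [0.5519 0.227  0.2449] 13.65
0.104 [ 0.28  0.05 -0.58] [0.552  0.227  0.2419] 13.97
0.101 [0.45 0.43 0.06] [0.5519 0.227  0.2389] 14.28
0.098 [ 0.56  0.17 -0.61] [0.552  0.227  0.2359] 14.6
0.095 [-0.08  0.36 -0.17] [0.552  0.227  0.2329] 14.92
```

The tip passed the bore cleanly. Continue the steady press, watching for the collar (~4 N plateau) and then the floor.

```bash
python3 - <<'E'
from desc import *
xy=np.array([.552,.227]);O=.138;b=np.array([-.1,-.0,-1.15])
z=.095
while z>.034:
    z-=.0015
    move_straight([*xy,z+O],velocity=.02)
    f=F(5)-b;print(round(z,4),f.round(2),current_position()[2].round(4),round(current_clock(),2))
    if f[2]>7.3 or np.hypot(*f[:2])>4:break
E
```

```text
0.0935 [-0.02 -0.1  -0.07] 0.2315 15.25
0.092 [0.02 0.28 0.1 ] 0.23 15.58
0.0905 [0.22 0.16 1.33] 0.2286 15.92
0.089 [0.03 0.08 2.3 ] 0.227 16.25
0.0875 [-0.05  0.36  1.89] 0.2254 16.58
0.086 [0.67 0.22 1.93] 0.2239 16.92
0.0845 [0.73 0.51 1.34] 0.2224 17.25
0.083 [0.73 0.55 1.77] 0.2209 17.58
0.0815 [0.75 0.41 1.97] 0.2194 17.92
0.08 [0.58 0.65 1.63] 0.2179 18.25
0.0785 [1.11 0.52 1.51] 0.2164 18.58
0.077 [0.83 0.19 1.38] 0.2149 18.92
0.0755 [0.65 0.8  1.6 ] 0.2134 19.25
0.074 [0.68 0.82 1.53] 0.2119 19.58
0.0725 [0.5 0.7 1.5] 0.2104 19.92
0.071 [0.62 0.56 1.33] 0.2089 20.25
0.0695 [0.95 0.45 1.58] 0.2074 20.58
0.068 [0.6  0.55 1.63] 0.2059 20.92
0.0665 [0.66 0.32 1.57] 0.2044 21.25
0.065 [0.53 0.47 1.69] 0.2029 21.58
0.0635 [0.42 0.63 2.12] 0.2014 21.92
0.062 [0.17 0.63 1.08] 0.1999 22.25
0.0605 [-0.4   0.27  4.54] 0.1986 22.58
0.059 [-0.7   0.25  7.91] 0.1973 22.92
```

Collar met the rim at about 39 mm. There's a firm stop at about 69 mm, which is within the floor range. I'll press a little more to check it holds and isn't just the collar sticking.

```bash
python3 - <<'E'
from desc import *
xy=np.array([.552,.227]);O=.138;b=np.array([-.1,-.0,-1.15])
for z in(.058,.057,.056,.056,.057,.058,.059,.060,.0605,.061):
    move_straight([*xy,z+O],velocity=.01);dwell(.3)
    f=F(6)-b;print(round(z,4),f.round(2),current_position()[2].round(4),current_opening(),round(current_clock(),2))
s=snapshot("side");cv2.imwrite("pics/side4.png",crop(s,240,190,200,150,4))
E
```

```text
0.058 [-1.61  0.2   8.42] 0.1965 0.01800474530592971 23.57
0.057 [-1.68 -0.15  9.58] 0.1956 0.017783981746872863 24.22
0.056 [-1.69 -0.2  10.9 ] 0.1947 0.017802281811639217 24.87
0.056 [-1.82 -0.45 10.68] 0.1947 0.017903617721282315 25.52
0.057 [-1.36 -0.22  9.7 ] 0.1956 0.01805204913312511 26.17
0.058 [-1.03  0.07  8.55] 0.1965 0.017881793186381698 26.82
0.059 [-0.45  0.02  7.25] 0.1974 0.018006157966902653 27.47
0.06 [-0.55  0.03  6.38] 0.1982 0.01773130397309155 28.12
0.0605 [-0.06  0.2   5.73] 0.1985 0.017930459930484796 28.77
0.061 [-0.03 -0.01 -0.39] 0.1988 0.018093657799590136 29.42
```

View pics/side4.png

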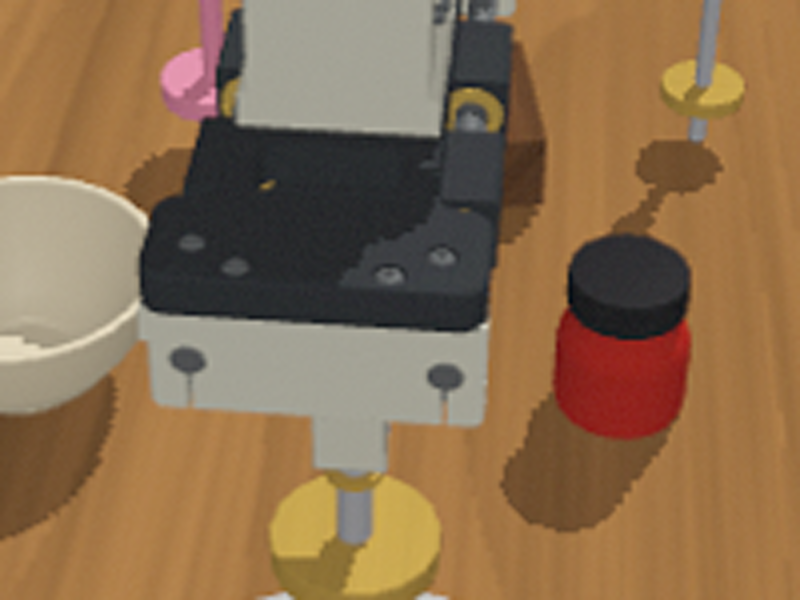

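The stop is firm: 10.9 N static, with the force following the handle spring at about 1.2 N/mm, far above collar friction. So it's the floor. Seat lightly, release, retreat up.

```bash
python3 - <<'E'
from desc import *
xy=np.array([.552,.227])
move_straight([*xy,.0607+.138],velocity=.01);dwell(.2);print(F(6))
command_gripper(.05);dwell(.3);print(F(),current_opening())
p=current_position();move_straight([p[0],p[1],.32],velocity=.12)
movep([.50,0.0,.35],[1,0,0,0]);movep([.45,-.3,.35],[1,0,0,0])
print(current_clock())
S,T=snapshot("side"),snapshot("top")
cv2.imwrite("pics/c5.png",np.hstack([crop(S,279,200,100,150,4),crop(T,120,170,100,150,4)]))
for z in(.061,.130,.222):print(z,(proj(S,[.552,.228,z])[0]-[279,200])*4,(proj(T,[.552,.226,z])[0]-[120,170])*4+[400,0])
cv2.imwrite("pics/full5.png",np.hstack([cv2.resize(s["frame"][:,:,::-1],(400,300)) for s in(S,T)]))
E
```

```text
[-0.10913723  0.00570551 -1.41382672]
[ 0.14275989 -0.2814193  -0.34472904] 0.04979703496462432
34.3583
0.061 [200.42339601 681.87310448] [641.10424182 296.60849171]
0.13 [200.10495234 519.07588754] [586.28927599 280.26592183]
0.222 [199.61101155 265.09725713] [491.71273416 252.01041774]
```

View pics/c5.png

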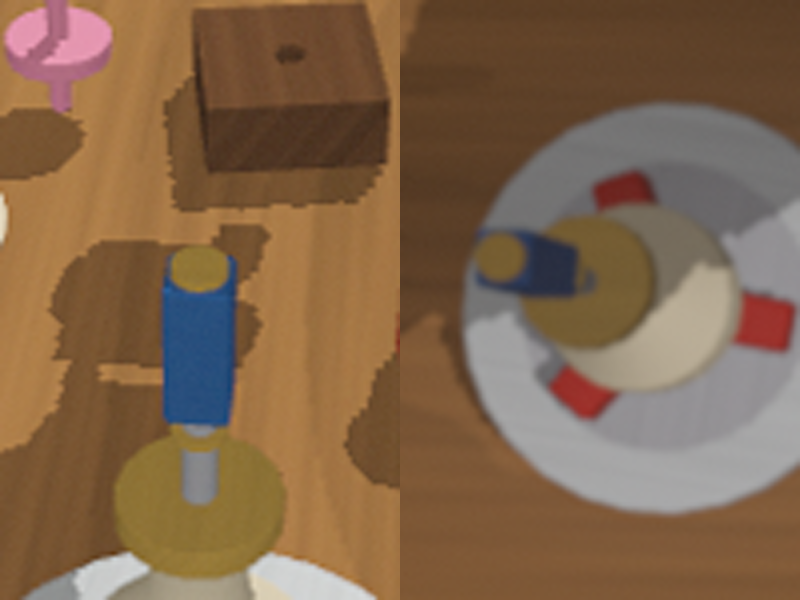

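View pics/full5.png

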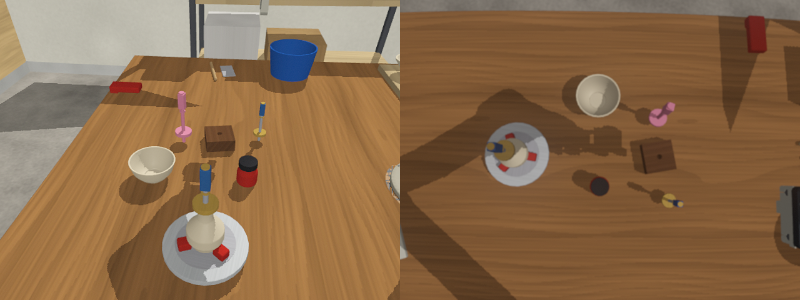

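```bash
python3 -c "
from plant import *
finish_job();print(current_clock())"
```

```text
the job is handed in; nothing more can be done
the job is handed in; nothing more can be done
```

I moved the depth gauge from its stand into the vase, and it now stands there on its own with the collar on the rim. I've handed the job in, at about 34 s of the 67 s allowed. No verdict is reported.

- **Insertion:** the rod passed the neck with no clear contact force. The collar met the rim with the tip about 39 mm down and then slid up the rod.
- **Floor:** the tip came to a firm stop about 69 mm below the rim. I pressed to about 11 N there, well under the 22 N limit. The load held steady and followed the handle spring, far above the 4 N the collar needs to slide, so I take it to be the floor. I backed the load off to about zero before letting go.
- **Last pictures:** the gauge is upright with the collar seated and centred on the rim. The bowl and jar look undisturbed and the arm is clear of everything.
- **Disagreements:** the two cameras differed by about 4–5 mm in y. I used a middle value, which the neck accepted. During the hardest press there was about 1.7 N of sideways force, which went away when I eased off.

I judged the final depth by force and arm height, since the tip can't be seen inside the vase.

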